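# Sort sealed spares canisters by weight at the 3D-printer bench

## Task

The three sealed canisters under the overhanging shelf of the rack look alike, but each holds either a heavy steel core or a light plastic one: lift each out from the front and judge it by its weight. Stand the heavy ones in the blue tray and the light ones in the orange tray, set down gently, upright and let go. Keep the canisters upright all the way, do not bang the rack, and leave the bottle, screwdriver, scraper and spool where they are.

Things in the scene. Friction and masses are not known exactly. Their poses are not given: they have to be found in the camera images.
- canister_a: sealed grey canister, yellow band low down, yellow cap: plain upright cylinder, 44 mm diameter, 110 mm tall; origin at the centre of its underside, z up. Hidden inside is a loose core (3 mm of play): steel (canister 0.34 to 0.46 kg in all) or plastic (about 0.13 kg). One or two of the three are heavy, a different choice each time, whatever the name or bay. Stands free in a bay of the rack.
- canister_b: sealed grey canister, yellow band low down, yellow cap: plain upright cylinder, 44 mm diameter, 110 mm tall; origin at the centre of its underside, z up. Hidden inside is a loose core (3 mm of play): steel (canister 0.34 to 0.46 kg in all) or plastic (about 0.13 kg). One or two of the three are heavy, a different choice each time, whatever the name or bay. Stands free in a bay of the rack.
- canister_c: sealed grey canister, yellow band low down, yellow cap: plain upright cylinder, 44 mm diameter, 110 mm tall; origin at the centre of its underside, z up. Hidden inside is a loose core (3 mm of play): steel (canister 0.34 to 0.46 kg in all) or plastic (about 0.13 kg). One or two of the three are heavy, a different choice each time, whatever the name or bay. Stands free in a bay of the rack.
- blue_tray: blue, for heavy canisters: fixed open tray, 120 mm (its x) by 180 mm (its y) outside and 30 mm tall, walls and floor 5 mm thick; holds two canisters side by side along its y; origin at the centre of its underside, z up. 
- orange_tray: orange, for light canisters: fixed open tray, 120 mm (its x) by 180 mm (its y) outside and 30 mm tall, walls and floor 5 mm thick; holds two canisters side by side along its y; origin at the centre of its underside, z up. 
- rack: fixed white rack, open front facing its own -x (towards the robot); origin: centre of the underside of its base, 130 (x) by 290 (y) by 12 mm thick. Three bays centred at x = -30, y = -90, 0, +90 mm (canisters within 5 mm of these), parted by 4 mm dividers reaching 40 mm above the table. Posts 16 mm square at x = +52, y = +-135 mm carry a shelf over the bays
- shelf_edge (a point): middle of the lower front edge of the rack's shelf (clear plastic, aluminium front edge), 185 mm above the table and 12 mm behind the canisters' axes; the shelf runs 78 mm back from it, 290 mm wide, 10 mm thick, with small goods on top up to 235 mm above the table. No room for a gripper straight down on the canisters: come in from the front, leaning. Axes as the rack's
- lip (a point): middle of the top of the rack's front lip, 24 mm above the table (12 mm above the base the canisters stand on), 5 mm thick, across all bays: canisters must be lifted over it. A stop of the same height runs 65 to 70 mm behind it, at the back of the bays. Axes as the rack's
- meter (a point): centre of the top of a closed white humidity-meter box, a fixed end part of the rack, 66 (x) by 56 (y) mm, 108 mm tall, at rack x = -30, y = +192 mm, joined to the base at its foot. Axes as the rack's
- bottle: bystander: standing clear bottle with a red cap, 56 mm diameter, 165 mm tall, origin at the centre of its underside; it stands between the trays
- screwdriver: bystander: red-handled screwdriver lying on the table, 190 mm long, along its own x, origin under its middle
- scraper: bystander: scraper with a black handle lying on the table, 200 mm long, along its own x, origin under its middle
- spool: bystander: white filament spool lying flat, 170 mm diameter, 60 mm tall, origin at the centre of its underside
Mind the look-alikes: they are no part of the job. Leave any pink look-alike of the canister_b alone.

How it is judged:
By the outcome, as a careful person would: the job done as asked, in the order asked, and still so for the second after the job is handed in, with the robot touching nothing.
It also fails if it takes over 72 s, if anything falls off the work surface, if the arm or the gripper's body presses on something with over 40 N, if the wrist force passes 120 N, or if a joint passes its speed limit or range.

## Robot

A 6-joint arm with a two-finger parallel gripper is mounted at the origin on the work surface. World frame = base frame: x ahead of the robot, y to its left, z up, the work surface at z = 0. Lengths are in mm, angles in rad, forces in N, time in s.
With the tool pointing down it reaches from about 300 to 875 mm from the base axis. Payload 4.2 kg.
Tool frame: the origin (TCP) lies midway between the tips of the shut fingers; the grasp point (between the pads) lies 19 mm behind it; z points along the fingers, y is the line along which they close (so a half turn about z gives the same grasp; the last joint's range is limited). The gripper opens to 85 mm and grips with 20 to 120 N. Pads are 22 mm wide; open, the fingers measure 114 mm over their backs; the gripper's body (76 mm by 85 mm) begins 54 mm behind the grasp point. The pads swing forward as they close: fully open they stand 13 mm farther back than shut.
Start: joints at [-1.228, 0.32, 1.565, -0, 1.257, -0.02], TCP at [204.068, -537.588, 205.838] pointing down, gripper open.
Joint ranges: [-3.11, 3.11], [-0.84, 2.01], [0.21, 2.61], [-1.34, 4.49], [0.05, 2.63], [-2.56, 2.56]. Speed limits (rad/s): [2.57, 2.57, 3.14, 3.14, 3.14, 3.14].

## Interface

Orientations are given as a rotation vector (axis times angle).
In Python, from bench import * gives the robot as it stands.
- The arm moves only by the shell command python3 -m jog 'ROWS' [OPENING]. ROWS is JSON, a list of rows, each a list of 6 numbers: the shift along the tool's x, y, z in m, then the turn, a rotation vector about the tool's x, y, z in degrees. In form: [[x, y, z, ax, ay, az], ...]. A call has 1 to 20 rows; each row is the pose to reach, as a shift and turn from the pose commanded when the call began, along the tool's axes at that moment; what a row does not reach only later rows make up. A row lasts 1/10 s, in which the tool goes at most 50 mm and 8.59 degrees, less where a joint would pass 70% of its speed; a pose out of reach is approached as far as the arm can. A call with a gripper value outside its range is refused whole. OPENING is the closure in counts, from 0 (fully open) to 255 (shut), set as the call begins (- or left out, the last holds). The fingers move at their own pace and stop on an object; the grip force is fixed at half the most. Time passes only in rows, so rows that repeat a pose let the fingers close. It gives the time, the measured TCP pose, the force, the opening and the grip force at its end, in the units of the state.
- state(): the state, without advancing time (a new reading comes with each control period).
- grab_frame(name): name is "scene" or "top" or "wrist"; returns (picture, depth): 384x512x3 uint8, red, green, blue; 384x512 float32, mm along the optical axis (not along the pixel's ray), 0 where there is no reading.
- get_calibration(name): a dict with "fx", "fy", "cx", "cy" (pixels), "distortion" ([k1, k2, p1, p2, k3] as OpenCV has them; the pictures are not rectified), "T" (4x4, takes a point from camera to world coordinates). Camera axes: x right, y up, looking along -z (the intrinsics and any distortion apply to the point x, -y, -z); pixel columns grow to the right and rows downward; lengths in mm; the calibration is good to about 2 mm. A picture is of the moment at which its call begins: read the wrist's pose just before it. get_calibration takes no time and is no camera call; for the wrist camera it gives the pose at the moment of the call.
- hand_in(): hands the job in; it is judged then, once.
The state is a dict: "clock": time; "qpos": joint angles; "joint_velocities": joint speeds; "joint_torque": joint torques, N m; "position": TCP position; "tool_rot": TCP orientation; "wrist_force": force on the tool from outside, world axes, zero at the start; "moment": the same for the moment, N m; "width": finger opening in mm; "grip_force": force on a finger pad.
Only numpy, scipy, OpenCV 4.12 (cv2) and the standard library are available. Lean on these libraries where they do the work, as an engineer would, in place of code of your own. Each camera call takes 0.05 s, during which the arm holds its last target. There are 200 camera calls.

## Working session

There is one attempt and no reset: what is moved stays moved. The work goes in short steps, Python scripts to look and compute and a shell command to move; the robot and the scene stay as the last step left them, time stands still between calls to the robot, and variables do not carry over. Pictures are saved under pics/ and viewed, at most 10 in all, crops included, and the job is handed in when it is done.

```bash
mkdir -p pics; ls; python3 - <<'E'
from bench import *
import cv2
for n in ("scene","top"):
    p,d=grab_frame(n); cv2.imwrite(f"pics/{n}0.png",cv2.resize(p[:,:,::-1],(800,600)))
    c=get_calibration(n); print(n,c)
    import numpy as np; np.save(f"{n}d.npy",d); np.save(f"{n}p.npy",p)
print(state())
E
```

```text
pics
scene {'fx': 357.8633452653887, 'fy': 357.8633452653887, 'cx': 260.0241898511427, 'cy': 196.7300720723183, 'distortion': array([-0.053746,  0.      ,  0.      ,  0.      ,  0.      ]), 'T': array([[-5.95741758e-01, -4.40618774e-01,  6.71525765e-01,
         1.41553891e+03],
       [ 8.02968248e-01, -3.45754140e-01,  4.85485393e-01,
         5.29585266e+02],
       [ 1.82688347e-02,  8.28437789e-01,  5.59783065e-01,
         8.27277753e+02],
       [ 0.00000000e+00,  0.00000000e+00,  0.00000000e+00,
         1.00000000e+00]])}
top {'fx': 384.94223419304825, 'fy': 384.94223419304825, 'cx': 259.5668103569105, 'cy': 192.92006406217334, 'distortion': array([0.01823761, 0.        , 0.        , 0.        , 0.        ]), 'T': array([[ 7.19754797e-02,  9.74614658e-01, -2.12004240e-01,
         3.53518993e+02],
       [-9.97404067e-01,  7.07905561e-02, -1.31842763e-02,
        -7.43546931e+01],
       [ 2.15830909e-03,  2.12402836e-01,  9.77179808e-01,
         1.22855492e+03],
       [ 0.00000000e+00,  0.00000000e+00,  0.00000000e+00,
         1.00000000e+00]])}
{'clock': 0.1, 'qpos': array([-1.22798418e+00,  3.20251970e-01,  1.56553718e+00, -3.52346335e-05,
        1.25739685e+00, -2.00385101e-02]), 'joint_velocities': array([-9.44614688e-04, -9.59651875e-04, -3.73654690e-03,  4.07298408e-05,
       -2.89552071e-04, -2.47536806e-04]), 'joint_torque': array([ 5.81181957e-04, -4.16407871e+01, -2.34705663e+01,  4.36756909e-05,
        4.96155932e-03,  4.61478194e-06]), 'position': array([ 203.90715626, -537.14405969,  205.06028432]), 'tool_rot': array([-3.08848666e+00, -5.66576908e-01,  4.53898703e-04]), 'wrist_force': array([-0.04250669,  0.91764624, -0.58717758]), 'moment': array([-0.00556822,  0.00049575,  0.03689558]), 'grip_force': 0.0, 'width': 85.41932638521659}
```

View pics/top0.png

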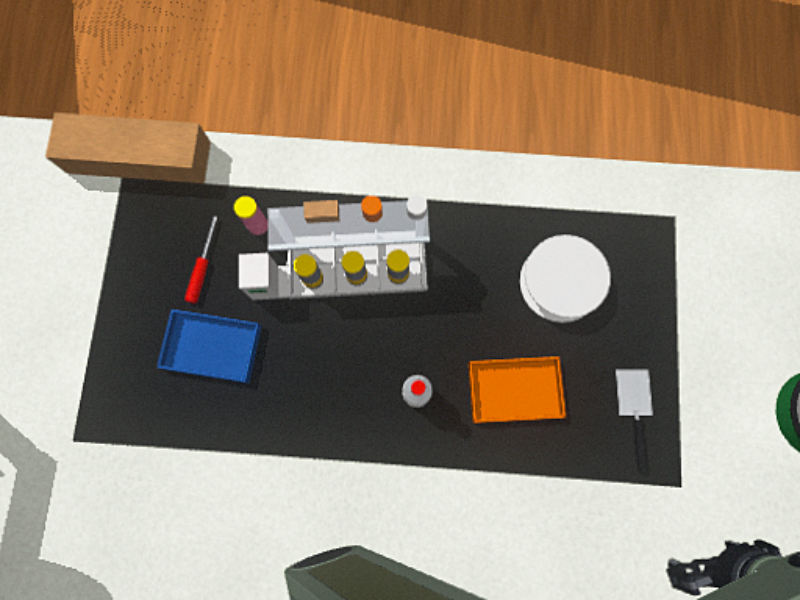

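View pics/scene0.png

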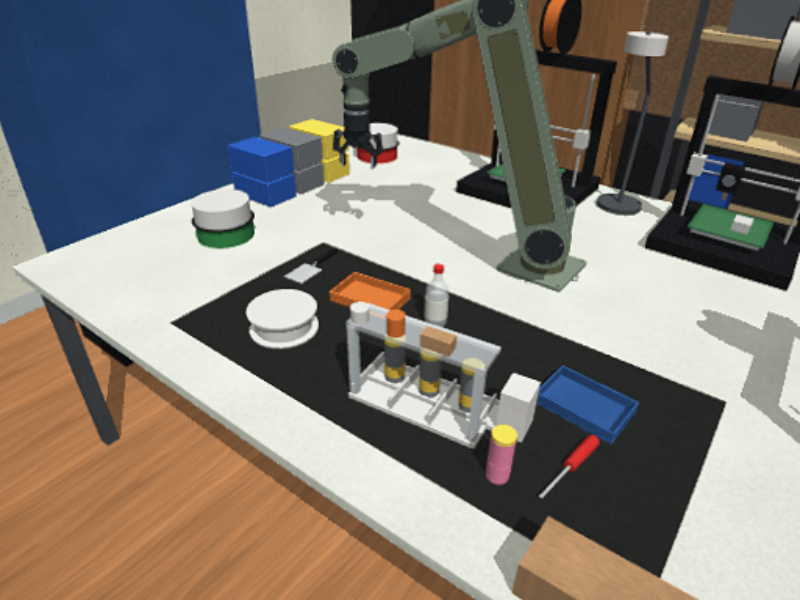

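The top view (800x600) shows canister caps at (307,265), (353,262), (398,260). Blue tray rim corners are at (172,311), (260,322), (248,383), (158,369), and the orange tray spans about (470,360)-(566,420). The bottle cap is at (418,388) and the meter at (255,258). The pink look-alike stands behind the meter.

```bash
cat > h.py <<'E'
from bench import *
import numpy as np, cv2
def ray(c,uv):
    K=np.array([[c['fx'],0,c['cx']],[0,c['fy'],c['cy']],[0,0,1]])
    q=cv2.undistortPoints(np.array([[uv]],float),K,c['distortion'])[0,0]
    T=c['T']; return T[:3,3],T[:3,:3]@np.array([q[0],-q[1],-1])
def onplane(c,uv,z):
    o,d=ray(c,uv); return o+d*(z-o[2])/d[2]
E
python3 - <<'E'
from h import *
c=get_calibration("top")
p=np.load("topp.npy"); d=np.load("topd.npy")
pts={'cap1':(307,265,122),'cap2':(353,262,122),'cap3':(398,260,122),'bottle':(418,388,165),
'shelfL':(268,248,185),'shelfR':(429,240,185),'meter':(254,258,108),
'b1':(172,311,30),'b2':(260,322,30),'b3':(248,383,30),'b4':(158,369,30),
'o1':(470,360,30),'o2':(560,357,30),'o3':(566,418,30),'o4':(474,423,30),'lipL':(290,297,24),'lipR':(427,289,24)}
for k,(u,v,z) in pts.items(): print(k,onplane(c,(u*.64,v*.64),z).round(0))
# yellow blobs refine
hsv=cv2.cvtColor(p,cv2.COLOR_RGB2HSV)
# point cloud cap tops
v,u=np.mgrid[:384,:512]
K=np.array([[c['fx'],0,c['cx']],[0,c['fy'],c['cy']],[0,0,1]])
q=cv2.undistortPoints(np.stack([u,v],-1).reshape(-1,1,2).astype(float),K,c['distortion']).reshape(384,512,2)
P=np.stack([q[...,0]*d,-q[...,1]*d,-d],-1)@c['T'][:3,:3].T+c['T'][:3,3]
for (a,b) in [(196,169.6),(226,167.7),(254.7,166)]:
    m=(abs(P[...,2]-122)<6)&(np.hypot(u-a,v-b)<12)&(hsv[...,0]>20)&(hsv[...,0]<35)&(hsv[...,1]>120)
    print(m.sum(),P[m].mean(0).round(1),np.ptp(P[m],axis=0).round(0))
E
```

```text
cap1 [651. 133. 122.]
cap2 [663.  46. 122.]
cap3 [673. -39. 122.]
bottle [431. -93. 165.]
shelfL [660. 195. 185.]
shelfR [697. -94. 185.]
meter [661. 239. 108.]
b1 [560. 412.  30.]
b2 [550. 232.  30.]
b3 [426. 241.  30.]
b4 [441. 421.  30.]
o1 [ 504. -195.   30.]
o2 [ 523. -374.   30.]
o3 [ 404. -388.   30.]
o4 [ 381. -209.   30.]
lipL [607. 179.  24.]
lipR [ 644. -100.   24.]
155 [651.8 138.5 122. ] [40. 41. 10.]
154 [664.8  48.  121.8] [41. 40. 10.]
154 [673.8 -37.8 121.9] [40. 42. 11.]
```

```bash
cat >> h.py <<'E'
from scipy.spatial.transform import Rotation as Ro
Y=7.2
CAN={1:(651.8,138.5),2:(664.8,48),3:(673.8,-37.8)}
def Rt(yaw,th):
    a,t=np.radians([yaw,th]); f=np.array([np.cos(a),np.sin(a),0]); up=np.array([0,0,1.])
    z=np.sin(t)*f-np.cos(t)*up; y=np.array([np.sin(a),-np.cos(a),0]); return np.stack([np.cross(y,z),y,z],1)
def rows(targets,cur=None):
    """targets: list of (gx,gy,gz,yaw,th): grasp point pose; prints shift (m)/turn (deg) from the current pose"""
    s=state()
    p,R=(s['position'],Ro.from_rotvec(s['tool_rot']).as_matrix())
    if cur: R=Rt(*cur[3:]); p=np.array(cur[:3])+19*R[:,2]
    for g in targets:
        R2=Rt(*g[3:]); p2=np.array(g[:3])+19*R2[:,2]
        d=R.T@(p2-p)/1000; w=Ro.from_matrix(R.T@R2).as_rotvec(degrees=True)
        print([round(float(x),4) for x in d]+[round(float(x),1) for x in w],'mm',round(float(np.linalg.norm(d))*1000))
def grasp():
    s=state(); R=Ro.from_rotvec(s['tool_rot']).as_matrix(); return s['position']-19*R[:,2],R
E
python3 - <<'E'
from h import *
x,y=CAN[3]; f=Rt(Y,90)[:,2]
rows([(480,-230,300,0,35),(x-110*f[0],y-110*f[1],150,Y,45)])
c=get_calibration("wrist"); s=state(); R=Ro.from_rotvec(s['tool_rot']).as_matrix()
print("cam in tool",R.T@(c['T'][:3,3]-s['position']))
E
```

```text
[0.3773, -0.1854, -0.0791, -6.4, 34.6, 20.1] mm 428
[0.5227, -0.3226, 0.069, -5.4, 44.8, 12.8] mm 618
cam in tool [  84.30615391    0.76689023 -167.0300732 ]
```

```bash
python3 -m jog '[[0.10,-0.05,-0.09,-2,8,5],[0.377,-0.185,-0.079,-6.4,34.6,20],[0.377,-0.185,-0.079,-6.4,34.6,20],[0.377,-0.185,-0.079,-6.4,34.6,20],[0.377,-0.185,-0.079,-6.4,34.6,20],[0.377,-0.185,-0.079,-6.4,34.6,20],[0.377,-0.185,-0.079,-6.4,34.6,20],[0.377,-0.185,-0.079,-6.4,34.6,20],[0.377,-0.185,-0.079,-6.4,34.6,20],[0.377,-0.185,-0.079,-6.4,34.6,20],[0.377,-0.185,-0.079,-6.4,34.6,20]]' 60
python3 - <<'E'
from h import *
print(grasp()[0],state()['qpos'])
x,y=CAN[3]; f=Rt(Y,90)[:,2]
rows([(x-120*f[0],y-120*f[1],150,Y,50)])
E
```

```text
clock: 1.2
position: [490.9, -229.9, 284.4]
tool_rot: [2.996, 0.007, 0.944]
wrist_force: [0.0, -0.4, -0.3]
width: 65.2
grip_force: 0.0
[ 480.04605609 -229.87608303  300.00344865] [-0.69521778 -0.01733865  1.93592398  0.53491653  0.80604234  0.5770532 ]
[-0.0191, -0.1788, 0.1652, 4.8, 15.0, -5.1] mm 244
```

```bash
python3 -m jog '[[-0.019,-0.179,0.165,4.8,15,-5.1],[-0.019,-0.179,0.165,4.8,15,-5.1],[-0.019,-0.179,0.165,4.8,15,-5.1],[-0.019,-0.179,0.165,4.8,15,-5.1],[-0.019,-0.179,0.165,4.8,15,-5.1],[-0.019,-0.179,0.165,4.8,15,-5.1],[-0.019,-0.179,0.165,4.8,15,-5.1]]'
python3 - <<'E'
from h import *
print(grasp()[0],state()['qpos'])
x,y=CAN[3]
rows([(x,y,77,Y,50)])
p,d=grab_frame("wrist"); c=get_calibration("wrist"); np.savez("w0.npz",p=p,d=d,**{k:np.array(v) for k,v in c.items()})
cv2.imwrite("pics/w0.png",cv2.resize(p[:,:,::-1],(800,600)))
E
```

```text
clock: 1.9
position: [567.3, -65.3, 152.6]
tool_rot: [-2.787, -0.171, -1.313]
wrist_force: [1.0, -0.4, 0.7]
width: 65.2
grip_force: 0.0
[552.71522316 -67.18472612 164.68774538] [-0.35052273  0.16308054  2.35346923  2.04781806  0.41068592 -0.82672035]
[0.0109, -0.0138, 0.1513, -0.1, -0.5, -0.2] mm 152
```

View pics/w0.png

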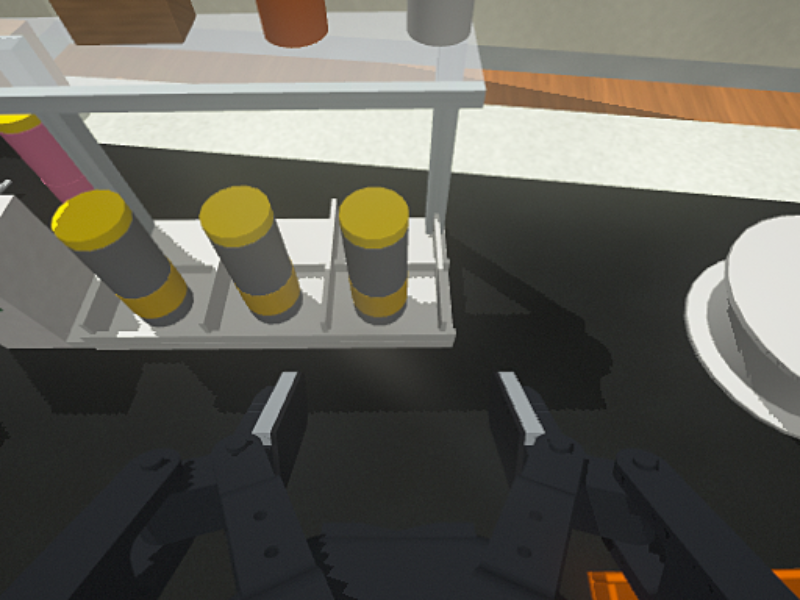

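The wrist view shows the three canisters upright, with the right one at about (374,255) ahead of the open fingers, its bay clear. The pose is near a wrist singularity (j5≈0.4), so I'll fit the arm geometry to pick a better tilt.

```bash
cat >> h.py <<'E'
E
python3 - <<'E'
from h import *
from scipy.optimize import least_squares
s=state()
S=[([-1.22798418,.320251970,1.56553718],[203.907,-537.144,205.06],[-3.08848666e+00,-5.66576908e-01,4.5e-4]),
([-0.69521778,-0.01733865,1.93592398],[490.9,-229.9,284.4],[2.996,.007,.944]),
(s['qpos'][:3],s['position'],s['tool_rot'])]
def W(q,k):
    a,b,h,L,e,r0=k; r=r0+a*np.sin(q[1])+b*np.sin(q[1]+q[2]); z=h+a*np.cos(q[1])+b*np.cos(q[1]+q[2])
    c,s_=np.cos(q[0]),np.sin(q[0]); return np.array([r*c-e*s_,r*s_+e*c,z])
def res(k): return np.concatenate([W(q,k)-(np.array(p)-k[3]*Ro.from_rotvec(w).as_matrix()[:,2]) for q,p,w in S])
f=least_squares(res,[425,390,150,250,0,0]); k=f.x; print(k.round(1),f.fun.round(1))
def sol(g,yaw,th):
    R=Rt(yaw,th); w=np.array(g)+(19-k[3])*R[:,2]
    q=least_squares(lambda q:W(q,k)-w,[np.arctan2(w[1],w[0]),.1,2.],bounds=([-3.1,-.84,.21],[3.1,2.01,2.61])); q,err=q.x,np.linalg.norm(q.fun)
    fa=q[1]+q[2]; d=np.array([np.sin(fa)*np.cos(q[0]),np.sin(fa)*np.sin(q[0]),np.cos(fa)])
    return q.round(2),round(float(err)),'fore',round(np.degrees(fa)),'j5',round(float(np.degrees(np.arccos(d@R[:,2]))))
for th in (20,30,40,50,60,70):
  for i in (1,2,3):
    x,y=CAN[i]; u=Rt(Y,90)[:,2]
    print(th,i,sol((x,y,77),Y,th),'pre',sol((x-120*u[0],y-120*u[1],150),Y,th)[2:])
  for n,g,yw in (('blue',(494,326,70),33),('or',(453,-291,70),-33)): print(th,n,sol(g,yw,th))
E
```

```text
[574.4 403.3 116.9 328.   15.3   7.5] [ 2.5  4.2  4.1 -3.8  0.6  0.6  5.4 -3.9 -4.7]
20 1 (array([0.2 , 0.45, 1.84]), 0, 'fore', 131, 'j5', 29) pre ('fore', 127, 'j5', 34)
20 2 (array([0.03, 0.45, 1.84]), 0, 'fore', 131, 'j5', 29) pre ('fore', 127, 'j5', 34)
20 3 (array([-0.12,  0.47,  1.82]), 0, 'fore', 131, 'j5', 30) pre ('fore', 126, 'j5', 35)
20 blue (array([0.55, 0.36, 2.03]), 0, 'fore', 137, 'j5', 23)
20 or (array([-0.61,  0.29,  2.15]), 0, 'fore', 140, 'j5', 20)
30 1 (array([0.2 , 0.42, 1.98]), 0, 'fore', 138, 'j5', 13) pre ('fore', 132, 'j5', 19)
30 2 (array([0.03, 0.42, 1.98]), 0, 'fore', 138, 'j5', 13) pre ('fore', 132, 'j5', 19)
30 3 (array([-0.14,  0.43,  1.96]), 0, 'fore', 137, 'j5', 16) pre ('fore', 131, 'j5', 22)
30 blue (array([0.55, 0.33, 2.16]), 0, 'fore', 143, 'j5', 7)
30 or (array([-0.61,  0.26,  2.28]), 0, 'fore', 146, 'j5', 4)
40 1 (array([0.21, 0.41, 2.12]), 0, 'fore', 145, 'j5', 6) pre ('fore', 138, 'j5', 5)
40 2 (array([0.02, 0.41, 2.12]), 0, 'fore', 145, 'j5', 6) pre ('fore', 138, 'j5', 6)
40 3 (array([-0.16,  0.42,  2.09]), 0, 'fore', 144, 'j5', 11) pre ('f
[... 620 characters left out ...]
)
60 2 (array([-0.  ,  0.51,  2.35]), 0, 'fore', 164, 'j5', 44) pre ('fore', 158, 'j5', 38)
60 3 (array([-0.21,  0.52,  2.32]), 0, 'fore', 162, 'j5', 44) pre ('fore', 157, 'j5', 40)
60 blue (array([0.54, 0.49, 2.54]), 0, 'fore', 173, 'j5', 53)
60 or (array([-0.62,  0.45,  2.61]), 21, 'fore', 175, 'j5', 55)
70 1 (array([0.23, 0.62, 2.43]), 0, 'fore', 175, 'j5', 65) pre ('fore', 169, 'j5', 59)
70 2 (array([-0.01,  0.62,  2.43]), 0, 'fore', 175, 'j5', 65) pre ('fore', 168, 'j5', 59)
70 3 (array([-0.23,  0.62,  2.39]), 0, 'fore', 173, 'j5', 63) pre ('fore', 170, 'j5', 62)
70 blue (array([0.54, 0.64, 2.61]), 6, 'fore', 186, 'j5', 76)
70 or (array([-0.62,  0.6 ,  2.61]), 58, 'fore', 184, 'j5', 74)
```

```bash
python3 -m jog '[[-0.005,-0.014,0.001,0,-0.5,0],[-0.005,-0.014,0.01,0,-0.5,0],[-0.002,-0.014,0.02,0,-0.5,0],[-0.002,-0.014,0.02,0,-0.5,0]]'
python3 - <<'E'
from h import *
print(grasp()[0],state()['qpos'])
x,y=CAN[3]
rows([(x,y,77,Y,50)])
z=np.load("w0.npz"); c={k:z[k] for k in('fx','fy','cx','cy','distortion','T')}
for (u,v) in ((374,214),(237,214),(92,219)): print(onplane(c,(u*.64,v*.64),122))
E
```

```text
clock: 2.35
position: [580.6, -50.2, 139.8]
tool_rot: [-2.791, -0.172, -1.303]
wrist_force: [-0.1, -0.8, 0.4]
width: 65.3
grip_force: 0.0
[566.19001219 -52.08695124 151.99439143] [-0.29236256  0.20010884  2.34830536  2.18618993  0.3939845  -0.92802338]
[0.0121, -0.0004, 0.1314, -0.1, -0.1, -0.2] mm 132
[668.33756787 -36.00088958 122.        ]
[658.62640584  46.27189746 122.        ]
[644.54937356 132.97127957 122.        ]
```

```bash
python3 -m jog '[[0.003,0,0.03,0,0,0],[0.006,0,0.06,0,0,0],[0.009,0,0.09,0,0,0],[0.011,0,0.115,0,0,0],[0.012,0,0.125,0,0,0],[0.012,0,0.130,0,0,0],[0.012,0,0.130,0,0,0]]'
python3 -m jog '[[0,0,0,0,0,0],[0,0,0,0,0,0],[0,0,0,0,0,0],[0,0,0,0,0,0],[0,0,0,0,0,0],[0,0,0,0,0,0]]' 140
python3 - <<'E'
from h import *
g,R=grasp();print(g,state()['qpos'],state()['wrist_force'],state()['grip_force'])
print("up30 in tool",R.T@[0,0,.03], "back120", R.T@(-.12*Rt(Y,90)[:,2]))
E
```

```text
clock: 3.05
position: [686.2, -35.3, 65.8]
tool_rot: [-2.79, -0.174, -1.303]
wrist_force: [-0.6, -0.0, -0.3]
width: 65.4
grip_force: 0.0
clock: 3.65
position: [687.3, -34.8, 67.3]
tool_rot: [-2.788, -0.175, -1.308]
wrist_force: [-2.8, -2.2, 6.0]
width: 39.1
grip_force: 28.1
[672.84333876 -36.65027165  79.43312458] [-0.18782487  0.46202146  2.20851883  2.55365871  0.44858922 -1.23236688] [-2.83590784 -2.20021425  5.98394516] 28.124783216044307
up30 in tool [ 0.02307208 -0.00011529 -0.01917462] back120 [-0.07669945 -0.00017121 -0.09228848]
```

```bash
python3 - <<'E'
from h import *
p,d=grab_frame("wrist")
cv2.imwrite("pics/w1.png",cv2.resize(p[:,:,::-1],(800,600)))
s=state();print(s['width'],s['grip_force'],s['wrist_force'])
E
```

```text
38.84374745845611 28.127648374065757 [-3.17934771 -1.94515302  5.44452411]
```

View pics/w1.png

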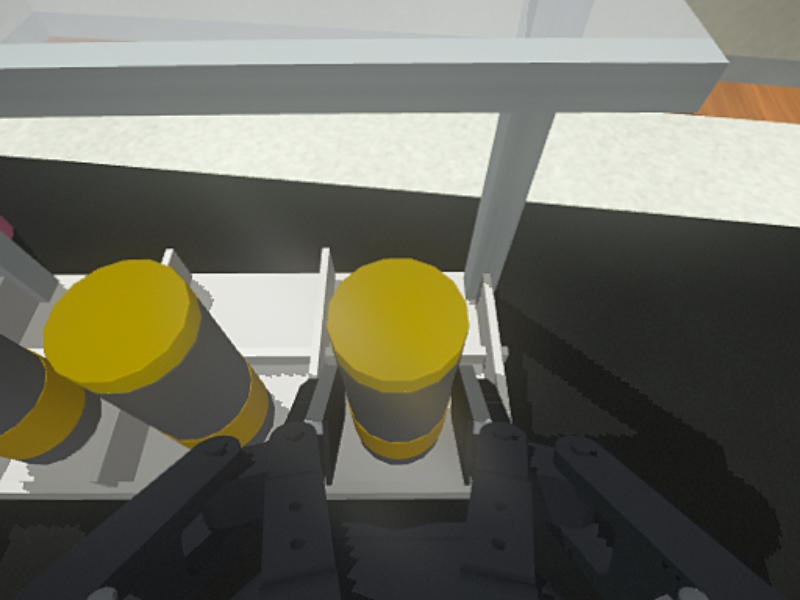

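```bash
python3 -m jog '[[0,0,0,0,0,0],[0,0,0,0,0,0],[0.003,0,0.004,0,0,0],[0.005,0,0.007,0,0,0],[0.005,0,0.007,0,0,0]]' 60
python3 -m jog '[[0,0,0,0,0,0],[0,0,0,0,0,0],[0,0,0,0,0,0],[0,0,0,0,0,0],[0,0,0,0,0,0],[0,0,0,0,0,0]]' 200
python3 - <<'E'
from h import *
g,R=grasp();print(g)
E
```

```text
clock: 4.2
position: [695.9, -33.4, 65.1]
tool_rot: [-2.789, -0.176, -1.304]
wrist_force: [0.2, 0.3, 0.3]
width: 64.9
grip_force: 0.0
clock: 4.8
position: [695.3, -33.6, 65.3]
tool_rot: [-2.79, -0.175, -1.304]
wrist_force: [-0.1, -0.1, 0.6]
width: 41.5
grip_force: 60.5
[680.79574382 -35.54382607  77.51476991]
```

```bash
python3 -m jog '[[0.004,0,-0.003,0,0,0],[0.010,0,-0.008,0,0,0],[0.017,0,-0.014,0,0,0],[0.023,0,-0.019,0,0,0],[0.025,0,-0.021,0,0,0],[0.025,0,-0.021,0,0,0],[0.025,0,-0.021,0,0,0]]'
python3 -m jog '[[0,0,0,0,0,0]]'
python3 - <<'E'
from h import *
F=[]
for i in range(2):
    p,d=grab_frame("wrist"); F.append(state()['wrist_force'][2])
print(F)
cv2.imwrite("pics/w2.png",cv2.resize(p[:,:,::-1],(400,300)))
g,R=grasp();print(g,state()['width'])
E
```

```text
clock: 5.5
position: [694.4, -33.7, 96.9]
tool_rot: [-2.791, -0.175, -1.301]
wrist_force: [0.0, -0.4, -3.2]
width: 41.9
grip_force: 61.2
clock: 5.6
position: [694.6, -33.7, 96.9]
tool_rot: [-2.791, -0.175, -1.301]
wrist_force: [0.9, -0.5, -3.7]
width: 41.9
grip_force: 61.2
[np.float64(-2.8799067262572957), np.float64(-3.6599091076892885)]
[680.35583926 -35.57495784 109.32191016] 41.63398713722177
```

View pics/w2.png

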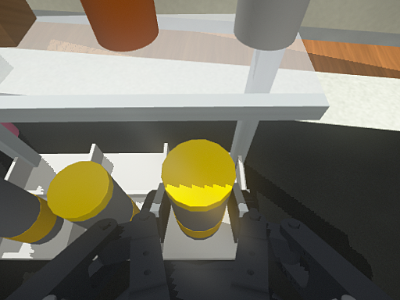

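Measured weight is about 3.5 N, so this one is heavy. It goes to the blue tray.

```bash
python3 - <<'E'
from h import *
rows([(655,-39,110,Y,50),(630,-42,115,Y,50),(590,-40,150,Y,50),(570,40,160,15,50),(550,130,160,21,50),(525,250,150,28,50),(503,365,130,35,50)])
print()
rows([(503,367,110,35,50),(503,367,79,35,50)],cur=(503,365,130,35,50))
E
```

```text
[-0.0159, 0.0003, -0.02, -0.2, -0.0, -0.1] mm 26
[-0.0283, 0.0, -0.0426, -0.2, -0.0, -0.1] mm 51
[-0.0268, -0.0072, -0.0952, -0.2, -0.0, -0.1] mm 99
[-0.0257, -0.0911, -0.1089, 5.8, -0.0, -5.1] mm 144
[-0.0316, -0.1844, -0.1154, 10.3, -0.1, -9.0] mm 220
[-0.0462, -0.3082, -0.1163, 15.7, -0.1, -13.5] mm 333
[-0.067, -0.4266, -0.1093, 21.1, -0.1, -18.0] mm 445

[-0.0146, -0.0016, 0.0137, 0.0, 0.0, 0.0] mm 20
[-0.0383, -0.0016, 0.0337, 0.0, 0.0, 0.0] mm 51
```

```bash
python3 -m jog '[[-0.006,0,-0.008,0,0,0],[-0.016,0,-0.02,0,0,0],[-0.028,0,-0.043,0,0,0],[-0.027,-0.003,-0.07,0,0,0],[-0.027,-0.007,-0.095,0,0,0],[-0.026,-0.035,-0.102,2,0,-1.7],[-0.026,-0.063,-0.105,4,0,-3.4],[-0.026,-0.091,-0.109,5.8,0,-5.1],[-0.028,-0.125,-0.112,7.3,0,-6.4],[-0.03,-0.155,-0.114,8.8,0,-7.7],[-0.032,-0.184,-0.115,10.3,0,-9],[-0.036,-0.225,-0.116,12.1,0,-10.5],[-0.041,-0.266,-0.116,13.9,0,-12],[-0.046,-0.308,-0.116,15.7,0,-13.5],[-0.053,-0.348,-0.114,17.5,0,-15],[-0.06,-0.388,-0.111,19.3,0,-16.5],[-0.066,-0.418,-0.11,20.7,0,-17.7],[-0.067,-0.427,-0.109,21.1,0,-18],[-0.067,-0.427,-0.109,21.1,0,-18]]'
python3 - <<'E'
from h import *
g,R=grasp();s=state();print(g,s['qpos'],s['width'],s['wrist_force'])
rows([(503,367,110,35,50),(503,367,76,35,50),(503,367,73,35,50)])
E
```

```text
clock: 7.6
position: [514.7, 374.1, 117.6]
tool_rot: [-2.514, -0.795, -1.175]
wrist_force: [0.6, -0.0, -3.0]
width: 41.7
grip_force: 61.9
[502.76590329 365.70029382 129.78312859] [ 0.60961119  0.29872612  2.28792833  3.13699162  0.31921402 -1.56874671] 41.69917014869436 [ 0.55669393 -0.01775125 -2.98702822]
[-0.0146, -0.0009, 0.0134, -0.0, -0.1, 0.1] mm 20
[-0.0407, -0.001, 0.0352, -0.0, -0.1, 0.1] mm 54
[-0.043, -0.001, 0.0372, -0.0, -0.1, 0.1] mm 57
```

```bash
python3 -m jog '[[-0.007,0,0.006,0,0,0],[-0.018,-0.001,0.016,0,0,0],[-0.029,-0.001,0.025,0,0,0],[-0.036,-0.001,0.031,0,0,0],[-0.04,-0.001,0.0345,0,0,0],[-0.0425,-0.001,0.037,0,0,0],[-0.0425,-0.001,0.037,0,0,0]]'
python3 -m jog '[[-0.0007,0,0.0006,0,0,0],[-0.0014,0,0.0012,0,0,0],[-0.002,0,0.0017,0,0,0],[-0.002,0,0.0017,0,0,0]]'
python3 - <<'E'
from h import *
g,R=grasp();s=state();print(g,s['wrist_force'])
E
```

```text
clock: 8.3
position: [516.0, 374.8, 61.5]
tool_rot: [-2.514, -0.793, -1.176]
wrist_force: [-0.1, 1.0, -3.4]
width: 41.8
grip_force: 61.9
clock: 8.7
position: [515.8, 375.2, 59.3]
tool_rot: [-2.514, -0.794, -1.177]
wrist_force: [-0.0, 0.4, -3.2]
width: 42.0
grip_force: 61.9
[503.81049031 366.86688778  71.42539607] [-0.03329527  0.35302219 -3.200138  ]
```

```bash
python3 -m jog '[[-0.0007,0,0.0006,0,0,0],[-0.0014,0,0.0012,0,0,0],[-0.0014,0,0.0012,0,0,0]]'
python3 - <<'E'
from h import *
g,R=grasp();s=state();print(g,s['wrist_force'])
E
```

```text
clock: 9.0
position: [516.6, 375.7, 58.5]
tool_rot: [-2.511, -0.793, -1.18]
wrist_force: [-0.9, -0.5, 2.2]
width: 41.8
grip_force: 62.3
[504.61155339 367.32051538  70.65590812] [-0.923248   -0.49742595  2.22914674]
```

```bash
python3 -m jog '[[0,0,0,0,0,0],[0,0,0,0,0,0],[0,0,0,0,0,0],[0,0,0,0,0,0],[0,0,-0.02,0,0,0],[0,0,-0.05,0,0,0],[0,0,-0.09,0,0,0],[0,0,-0.11,0,0,0],[0,0,-0.11,0,0,0]]' 60
python3 - <<'E'
from h import *
p,d=grab_frame("wrist")
cv2.imwrite("pics/w3.png",cv2.resize(p[:,:,::-1],(400,300)))
print(grasp()[0],state()['qpos'])
x,y=CAN[2]; x+=7
f=Rt(Y,90)[:,2]
rows([(520,280,150,30,50),(540,170,150,20,50),(x-110*f[0],y-110*f[1],145,Y,50)])
E
```

```text
clock: 9.9
position: [445.6, 326.1, 129.5]
tool_rot: [-2.512, -0.793, -1.18]
wrist_force: [-0.0, 0.3, 0.5]
width: 65.6
grip_force: 0.0
[434.64001589 318.43060583 141.10929835] [ 0.61133895  0.17564944  2.44572256  3.14345251  0.35747238 -1.57329439]
[0.0372, 0.0817, 0.0311, -3.8, -0.3, 3.3] mm 95
[0.007, 0.1858, -0.0051, -11.5, -0.3, 9.7] mm 186
[-0.0357, 0.313, -0.0484, -21.3, -0.3, 17.9] mm 319
```

View pics/w3.png

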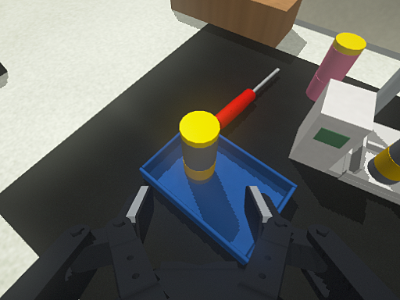

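Canister 1 stands upright in the blue tray, with its cap at about (200,125). Next is the middle one.

```bash
python3 -m jog '[[0.01,0.03,0.008,-1.5,0,1.3],[0.03,0.07,0.02,-3.3,0,2.8],[0.03,0.11,0.02,-6,0,5],[0.02,0.15,0.01,-9,0,7.5],[0.007,0.186,-0.005,-11.5,-0.3,9.7],[-0.01,0.23,-0.02,-15,-0.3,12.6],[-0.025,0.27,-0.035,-18.5,-0.3,15.4],[-0.036,0.313,-0.048,-21.3,-0.3,17.9],[-0.036,0.313,-0.048,-21.3,-0.3,17.9],[-0.036,0.313,-0.048,-21.3,-0.3,17.9]]'
python3 - <<'E'
from h import *
x,y=CAN[2]; x+=6
print(grasp()[0],state()['qpos'])
rows([(x,y,77,Y,50)])
E
```

```text
clock: 10.95
position: [578.1, 35.3, 130.2]
tool_rot: [-2.798, -0.175, -1.299]
wrist_force: [-0.3, -0.5, 0.4]
width: 65.1
grip_force: 0.0
[563.68962044  33.49358586 142.47797568] [-0.0274721   0.2029246   2.38437043  2.77699126  0.32940964 -1.32307443]
[0.0198, -0.0011, 0.1248, 0.1, 0.2, -0.0] mm 126
```

```bash
python3 -m jog '[[0.004,0,0.03,0,0.2,0],[0.009,0,0.06,0,0.2,0],[0.014,-0.001,0.09,0,0.2,0],[0.018,-0.001,0.112,0,0.2,0],[0.02,-0.001,0.122,0,0.2,0],[0.02,-0.001,0.125,0,0.2,0],[0.02,-0.001,0.125,0,0.2,0]]'
python3 -m jog '[[0,0,0,0,0,0],[0,0,0,0,0,0],[0,0,0,0,0,0],[0,0,0,0,0,0],[0,0,0,0,0,0],[0,0,0,0,0,0]]' 200
python3 - <<'E'
from h import *
print(grasp()[0])
E
```

```text
clock: 11.65
position: [684.0, 51.4, 65.4]
tool_rot: [-2.795, -0.178, -1.303]
wrist_force: [-0.4, 0.6, 0.3]
width: 64.9
grip_force: 0.0
clock: 12.25
position: [685.0, 50.7, 66.8]
tool_rot: [-2.793, -0.176, -1.307]
wrist_force: [-2.7, 1.4, 5.0]
width: 40.7
grip_force: 61.0
[670.50380392  48.86692055  78.94346104]
```

```bash
python3 -m jog '[[0.004,0,-0.003,0,0,0],[0.010,0,-0.008,0,0,0],[0.017,0,-0.014,0,0,0],[0.023,0,-0.019,0,0,0],[0.025,0,-0.021,0,0,0],[0.025,0,-0.021,0,0,0],[0.025,0,-0.021,0,0,0]]'
python3 -m jog '[[0,0,0,0,0,0]]'
python3 - <<'E'
from h import *
F=[]
for i in range(2):
    p,d=grab_frame("wrist"); F.append(state()['wrist_force'][2])
print(F)
cv2.imwrite("pics/w4.png",cv2.resize(p[:,:,::-1],(400,300)))
g,R=grasp();print(g,state()['width'])
E
```

```text
clock: 12.95
position: [684.4, 50.6, 98.4]
tool_rot: [-2.795, -0.176, -1.304]
wrist_force: [-0.4, -0.1, -1.3]
width: 41.1
grip_force: 60.6
clock: 13.05
position: [684.3, 50.6, 98.0]
tool_rot: [-2.795, -0.176, -1.303]
wrist_force: [-0.1, -0.7, -1.5]
width: 40.9
grip_force: 60.6
[np.float64(-2.1172916761475418), np.float64(-1.024287418436996)]
[669.92059199  48.82015681 110.22645582] 40.893004789341695
```

View pics/w4.png

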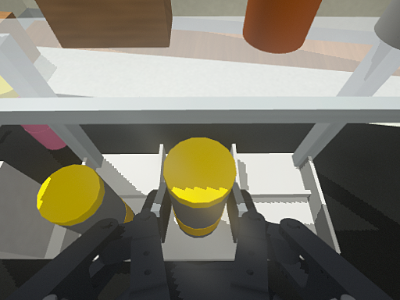

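Weight is about 1.5 N, so this one is light. It goes to the orange tray, passing high over the bottle.

```bash
python3 - <<'E'
from h import *
rows([(640,45,111,Y,50),(600,35,150,Y,50),(597,-20,175,2,50),(595,-93,180,-6,50),(570,-170,175,-16,50),(530,-260,155,-26,50),(463,-338,130,-36,50)])
E
```

```text
[-0.0188, 0.0, -0.0236, 0.0, -0.0, 0.0] mm 30
[-0.0152, 0.005, -0.08, 0.0, -0.0, 0.0] mm 82
[-0.0025, 0.0605, -0.1037, -4.0, -0.0, 3.4] mm 120
[-0.0061, 0.1347, -0.1157, -10.1, -0.0, 8.5] mm 178
[-0.0326, 0.2103, -0.1394, -17.8, -0.0, 14.9] mm 254
[-0.0815, 0.2968, -0.1665, -25.4, -0.0, 21.4] mm 350
[-0.1507, 0.3678, -0.21, -33.1, -0.0, 27.8] mm 450
```

```bash
python3 -m jog '[[-0.007,0,-0.009,0,0,0],[-0.019,0,-0.024,0,0,0],[-0.017,0.002,-0.05,0,0,0],[-0.015,0.005,-0.08,0,0,0],[-0.009,0.03,-0.093,-2,0,1.7],[-0.003,0.06,-0.104,-4,0,3.4],[-0.004,0.097,-0.11,-7,0,6],[-0.006,0.135,-0.116,-10.1,0,8.5],[-0.018,0.172,-0.128,-14,0,11.7],[-0.033,0.21,-0.139,-17.8,0,14.9],[-0.05,0.24,-0.149,-20.3,0,17],[-0.066,0.27,-0.158,-23,0,19.2],[-0.082,0.297,-0.167,-25.4,0,21.4],[-0.1,0.316,-0.18,-27.5,0,23],[-0.12,0.335,-0.19,-29.5,0,24.7],[-0.138,0.355,-0.203,-31.6,0,26.4],[-0.149,0.366,-0.209,-33,0,27.7],[-0.151,0.368,-0.21,-33.1,0,27.8],[-0.151,0.368,-0.21,-33.1,0,27.8]]'
python3 - <<'E'
from h import *
g,R=grasp();s=state();print(g,s['qpos'],s['width'],s['wrist_force'])
rows([(463,-338,76,-36,50),(463,-338,73.5,-36,50)])
E
```

```text
clock: 15.05
position: [474.7, -346.7, 117.8]
tool_rot: [2.503, -0.814, 1.169]
wrist_force: [0.3, -0.7, -1.5]
width: 40.9
grip_force: 60.9
[ 462.94755836 -338.17395548  129.98405903] [-0.66845408  0.24303143  2.38828949  3.05479018  0.36421082 -1.5149315 ] 40.88921210822922 [ 0.33554094 -0.68177749 -1.52538538]
[-0.0414, -0.0001, 0.0346, -0.0, -0.1, -0.0] mm 54
[-0.0434, -0.0001, 0.0362, -0.0, -0.1, -0.0] mm 56
```

```bash
python3 -m jog '[[-0.007,0,0.006,0,0,0],[-0.018,0,0.015,0,0,0],[-0.029,0,0.024,0,0,0],[-0.036,0,0.03,0,0,0],[-0.04,0,0.0335,0,0,0],[-0.0425,0,0.0355,0,0,0],[-0.0425,0,0.0355,0,0,0]]'
python3 -m jog '[[-0.0007,0,0.0006,0,0,0],[-0.0014,0,0.0012,0,0,0],[-0.002,0,0.0017,0,0,0],[-0.002,0,0.0017,0,0,0]]'
python3 -m jog '[[-0.0005,0,0.0004,0,0,0],[-0.001,0,0.0008,0,0,0],[-0.001,0,0.0008,0,0,0]]'
```

```text
clock: 15.75
position: [475.2, -346.5, 62.5]
tool_rot: [2.503, -0.813, 1.169]
wrist_force: [0.6, -0.0, -1.1]
width: 40.9
grip_force: 60.9
clock: 16.15
position: [474.8, -346.8, 60.0]
tool_rot: [2.502, -0.814, 1.169]
wrist_force: [-0.5, -0.5, -0.7]
width: 41.0
grip_force: 60.9
clock: 16.45
position: [475.4, -347.2, 59.8]
tool_rot: [2.5, -0.813, 1.173]
wrist_force: [-2.2, 2.7, 5.9]
width: 40.5
grip_force: 61.5
```

```bash
python3 -m jog '[[0,0,0,0,0,0],[0,0,0,0,0,0],[0,0,0,0,0,0],[0,0,0,0,0,0],[0,0,-0.02,0,0,0],[0,0,-0.05,0,0,0],[0,0,-0.09,0,0,0],[0,0,-0.11,0,0,0],[0,0,-0.11,0,0,0]]' 60
python3 - <<'E'
from h import *
p,d=grab_frame("wrist")
cv2.imwrite("pics/w5.png",cv2.resize(p[:,:,::-1],(400,300)))
print(grasp()[0],state()['qpos'])
x,y=CAN[1]; x+=6
f=Rt(Y,90)[:,2]
rows([(480,-320,180,-32,50),(550,-190,190,-18,50),(585,-93,185,-6,50),(575,0,170,2,50),(x-100*f[0],y-100*f[1],145,Y,50)])
E
```

```text
clock: 17.35
position: [405.4, -296.3, 130.7]
tool_rot: [2.501, -0.813, 1.172]
wrist_force: [0.6, 0.2, 0.3]
width: 65.4
grip_force: 0.0
[ 394.60929024 -288.54688338  142.48343359] [-0.68242618  0.10520223  2.5388823   3.02981869  0.38023809 -1.50093904]
[0.0848, -0.0258, 0.0432, 3.1, -0.2, -2.6] mm 99
[0.0793, -0.1756, 0.0211, 13.8, -0.2, -11.6] mm 194
[0.0562, -0.2774, 0.0013, 23.0, -0.2, -19.3] mm 283
[0.0037, -0.3484, -0.0382, 29.2, -0.2, -24.4] mm 351
[-0.072, -0.4416, -0.09, 33.2, -0.2, -27.7] mm 456
```

View pics/w5.png

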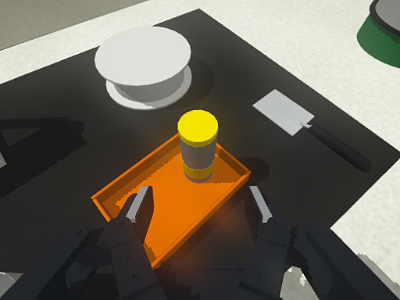

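The light canister stands upright in the orange tray, cap at about (198,128). Next is the last canister, in the left bay.

```bash
python3 -m jog '[[0.015,0,-0.013,0,0,0],[0.033,0,-0.028,0,0,0],[0.042,-0.03,-0.018,3,0,-2.5],[0.052,-0.07,-0.007,6,0,-5],[0.062,-0.11,0.003,9,0,-7.5],[0.071,-0.145,0.013,11.5,-0.2,-9.7],[0.079,-0.176,0.021,13.8,-0.2,-11.6],[0.071,-0.21,0.015,17,-0.2,-14.2],[0.063,-0.245,0.008,20,-0.2,-16.8],[0.056,-0.277,0.001,23,-0.2,-19.3],[0.03,-0.313,-0.018,26,-0.2,-21.8],[0.004,-0.348,-0.038,29.2,-0.2,-24.4],[-0.021,-0.38,-0.055,30.5,-0.2,-25.5],[-0.046,-0.41,-0.073,31.9,-0.2,-26.6],[-0.072,-0.442,-0.09,33.2,-0.2,-27.7],[-0.072,-0.442,-0.09,33.2,-0.2,-27.7],[-0.072,-0.442,-0.09,33.2,-0.2,-27.7]]'
python3 - <<'E'
from h import *
x,y=CAN[1]; x+=6
print(grasp()[0],state()['qpos'])
rows([(x,y,77,Y,50)])
E
```

```text
clock: 19.1
position: [573.7, 129.8, 130.5]
tool_rot: [-2.794, -0.178, -1.297]
wrist_force: [0.4, -0.3, 0.3]
width: 65.2
grip_force: 0.0
[559.27476168 127.94956003 142.75103021] [ 0.26109114  0.21492052  2.36414849  3.46452509  0.31827521 -1.79091516]
[0.0137, 0.0024, 0.1181, -0.2, 0.2, 0.0] mm 119
```

```bash
python3 -m jog '[[0.004,0.001,0.03,0,0.2,0],[0.007,0.002,0.06,0,0.2,0],[0.011,0.003,0.09,0,0.2,0],[0.013,0.003,0.108,0,0.2,0],[0.0145,0.003,0.117,0,0.2,0],[0.0145,0.003,0.12,0,0.2,0],[0.0145,0.003,0.12,0,0.2,0]]'
python3 -m jog '[[0,0,0,0,0,0],[0,0,0,0,0,0],[0,0,0,0,0,0],[0,0,0,0,0,0],[0,0,0,0,0,0],[0,0,0,0,0,0]]' 200
python3 -m jog '[[0.004,0,-0.003,0,0,0],[0.010,0,-0.008,0,0,0],[0.017,0,-0.014,0,0,0],[0.023,0,-0.019,0,0,0],[0.025,0,-0.021,0,0,0],[0.025,0,-0.021,0,0,0],[0.025,0,-0.021,0,0,0]]'
python3 - <<'E'
from h import *
F=[]
for i in range(3):
    p,d=grab_frame("wrist"); F.append(float(state()['wrist_force'][2]))
print(F)
g,R=grasp();print(g,state()['width'])
cv2.imwrite("pics/w6.png",cv2.resize(p[:,:,::-1],(400,300)))
E
```

```text
clock: 19.8
position: [674.0, 137.0, 65.6]
tool_rot: [-2.792, -0.172, -1.305]
wrist_force: [-0.1, -0.3, 0.1]
width: 65.3
grip_force: 0.0
clock: 20.4
position: [674.4, 138.2, 66.8]
tool_rot: [-2.789, -0.174, -1.308]
wrist_force: [-1.8, 0.4, 5.2]
width: 41.1
grip_force: 59.6
clock: 21.1
position: [673.7, 137.9, 98.3]
tool_rot: [-2.791, -0.174, -1.304]
wrist_force: [0.6, 0.4, -1.5]
width: 41.4
grip_force: 59.6
[-1.3299689597441644, -2.041510837772522, -1.8718125741166034]
[659.19801505 135.98571319 110.09762791] 41.342869936994305
```

View pics/w6.png

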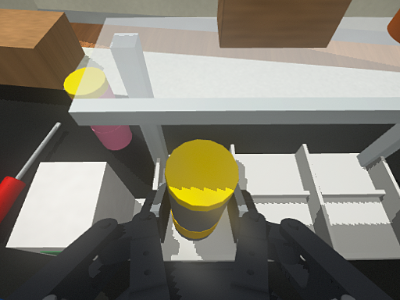

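```bash
python3 - <<'E'
from h import *
from scipy.optimize import least_squares
p,d=grab_frame("top"); c=get_calibration("top"); hsv=cv2.cvtColor(p,cv2.COLOR_RGB2HSV)
v,u=np.mgrid[:384,:512]
K=np.array([[c['fx'],0,c['cx']],[0,c['fy'],c['cy']],[0,0,1]])
q=cv2.undistortPoints(np.stack([u,v],-1).reshape(-1,1,2).astype(float),K,c['distortion']).reshape(384,512,2)
P=np.stack([q[...,0]*d,-q[...,1]*d,-d],-1)@c['T'][:3,:3].T+c['T'][:3,3]
for a in ((503,367),(463,-338)):
    m=(abs(P[...,2]-115)<6)&(np.hypot(P[...,0]-a[0],P[...,1]-a[1])<40)&(hsv[...,0]>20)&(hsv[...,0]<35)&(hsv[...,1]>120)
    print(m.sum(),P[m].mean(0).round(1),np.ptp(P[m],axis=0).round())
print(state()['wrist_force'])
k=[574.4,403.3,116.9,328.,15.3,7.5]
def W(q):
    a,b,h,L,e,r0=k; r=r0+a*np.sin(q[1])+b*np.sin(q[1]+q[2]); z=h+a*np.cos(q[1])+b*np.cos(q[1]+q[2])
    c,s_=np.cos(q[0]),np.sin(q[0]); return np.array([r*c-e*s_,r*s_+e*c,z])
for g,yaw in (((394.6,-288.5,142.5),-36),((466,-247,70),-28),((466,-247,130),-28),((466,-247,70),-10),((470,-210,140),-28)):
    R=Rt(yaw,50); w=np.array(g)+(19-k[3])*R[:,2]
    r=least_squares(lambda q:W(q)-w,[np.arctan2(w[1],w[0]),.1,2.]); print(g,yaw,r.x.round(3))
rows([(635,132,111,Y,50),(595,125,145,Y,50),(590,40,160,5,50),(592,-20,178,0,50),(590,-93,182,-8,50),(560,-170,178,-16,50),(515,-220,160,-23,50),(468,-247,130,-28,50)])
E
```

```text
179 [501.2 361.1 114.8] [42. 43. 11.]
192 [ 461.  -334.8  114.8] [44. 43. 12.]
[-1.07072913 -0.31975129 -0.86793859]
(394.6, -288.5, 142.5) -36 [-0.695  0.072  2.543]
(466, -247, 70) -28 [-0.539  0.33   2.57 ]
(466, -247, 130) -28 [-0.539  0.161  2.488]
(466, -247, 70) -10 [-0.773  0.346  2.524]
(470, -210, 140) -28 [-0.417  0.119  2.495]
[-0.0151, 0.0009, -0.0194, -0.1, -0.1, -0.1] mm 25
[-0.0151, 0.0028, -0.0723, -0.1, -0.1, -0.1] mm 74
[-0.0135, 0.087, -0.0941, -1.8, -0.1, 1.3] mm 129
[-0.0032, 0.148, -0.1101, -5.6, -0.1, 4.5] mm 184
[-0.0073, 0.2221, -0.1216, -11.8, -0.1, 9.7] mm 253
[-0.036, 0.2967, -0.15, -17.9, -0.0, 14.8] mm 334
[-0.0829, 0.3423, -0.1782, -23.3, -0.0, 19.3] mm 395
[-0.1384, 0.3643, -0.1978, -27.1, -0.0, 22.5] mm 437
```

Both placed canisters are within a few mm of target. This one weighs about 1.6 N, so it is light and goes to the near orange slot.

```bash
python3 -m jog '[[-0.006,0,-0.008,0,0,0],[-0.015,0.001,-0.02,0,0,0],[-0.015,0.002,-0.045,0,0,0],[-0.015,0.003,-0.072,0,0,0],[-0.015,0.03,-0.08,-0.6,0,0.4],[-0.014,0.058,-0.087,-1.2,0,0.9],[-0.0135,0.087,-0.094,-1.8,0,1.3],[-0.008,0.118,-0.102,-3.7,0,2.9],[-0.003,0.148,-0.11,-5.6,0,4.5],[-0.005,0.185,-0.116,-8.7,0,7.1],[-0.007,0.222,-0.122,-11.8,0,9.7],[-0.021,0.26,-0.136,-14.8,0,12.2],[-0.036,0.297,-0.15,-17.9,0,14.8],[-0.06,0.32,-0.164,-20.6,0,17],[-0.083,0.342,-0.178,-23.3,0,19.3],[-0.11,0.353,-0.188,-25.2,0,20.9],[-0.132,0.362,-0.196,-26.7,0,22.2],[-0.138,0.364,-0.198,-27.1,0,22.5],[-0.138,0.364,-0.198,-27.1,0,22.5]]'
python3 - <<'E'
from h import *
g,R=grasp();s=state();print(g,s['qpos'],s['width'],s['wrist_force'])
rows([(471,-247,73,-28,50)])
E
```

```text
clock: 23.2
position: [480.3, -253.2, 117.9]
tool_rot: [2.596, -0.648, 1.21]
wrist_force: [0.5, 0.8, -0.6]
width: 41.6
grip_force: 60.0
[ 467.46024054 -246.41200776  130.07064605] [-0.52314014  0.18970531  2.47804645  3.07347977  0.39903826 -1.52943124] 41.60151424205152 [ 0.47025133  0.82721359 -0.64418036]
[-0.0415, -0.0011, 0.0393, -0.0, 0.0, -0.0] mm 57
```

```bash
python3 -m jog '[[-0.007,0,0.007,0,0,0],[-0.018,0,0.017,0,0,0],[-0.029,-0.001,0.028,0,0,0],[-0.036,-0.001,0.034,0,0,0],[-0.039,-0.001,0.037,0,0,0],[-0.0415,-0.001,0.039,0,0,0],[-0.0415,-0.001,0.039,0,0,0]]'
python3 -m jog '[[-0.0007,0,0.0006,0,0,0],[-0.0014,0,0.0012,0,0,0],[-0.002,0,0.0017,0,0,0],[-0.002,0,0.0017,0,0,0]]'
python3 -m jog '[[-0.0005,0,0.0004,0,0,0],[-0.001,0,0.0008,0,0,0],[-0.001,0,0.0008,0,0,0]]'
python3 -c "
from h import *
print(grasp()[0],state()['qpos'][2])"
```

```text
clock: 23.9
position: [485.2, -254.0, 61.9]
tool_rot: [2.595, -0.647, 1.214]
wrist_force: [-1.8, 0.4, -2.0]
width: 41.8
grip_force: 60.0
clock: 24.3
position: [485.0, -254.3, 59.7]
tool_rot: [2.594, -0.647, 1.215]
wrist_force: [-0.3, 0.7, 2.1]
width: 41.3
grip_force: 60.2
clock: 24.6
position: [485.9, -254.7, 59.8]
tool_rot: [2.591, -0.646, 1.22]
wrist_force: [-2.6, 1.9, 8.2]
width: 41.6
grip_force: 60.8
[ 472.93880477 -247.8210474    71.87265208] 2.5456822821935905
```

```bash
python3 -m jog '[[0.0008,0,-0.0007,0,0,0],[0.0008,0,-0.0007,0,0,0]]'
python3 -m jog '[[0,0,0,0,0,0],[0,0,0,0,0,0],[0,0,0,0,0,0],[0,0,0,0,0,0],[0.006,0,-0.018,0,0,0],[0.02,0,-0.045,0,0,0],[0.04,0,-0.08,0,0,0],[0.06,0,-0.11,0,0,0],[0.06,0,-0.11,0,0,0],[0.06,0,-0.11,0,0,0]]' 60
python3 - <<'E'
from h import *
print(grasp()[0],state()['qpos'],state()['wrist_force'])
p,d=grab_frame("wrist"); q,_=grab_frame("top")
cv2.imwrite("pics/end.png",np.hstack([p,q])[:,:,::-1][:, ::1] if 0 else cv2.resize(np.hstack([p,q])[:,:,::-1],(800,300)))
E
```

```text
clock: 24.8
position: [485.1, -254.3, 59.7]
tool_rot: [2.594, -0.647, 1.215]
wrist_force: [-0.2, 1.2, 3.5]
width: 41.3
grip_force: 60.3
clock: 25.8
position: [443.9, -232.6, 176.4]
tool_rot: [2.594, -0.647, 1.215]
wrist_force: [0.6, 0.1, -0.6]
width: 65.3
grip_force: 0.0
[ 430.98328237 -225.73819678  188.55702971] [-0.52472911 -0.02062358  2.46351901  2.98473289  0.1792435  -1.43893222] [ 0.62242678  0.06943846 -0.63526161]
```

View pics/end.png

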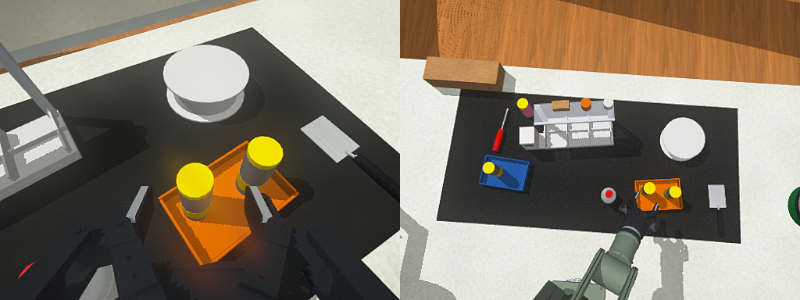

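Both light canisters stand upright in the orange tray, at (195,185) and (263,160) in the wrist view. The heavy one is in the blue tray, the bystanders haven't moved and the gripper is clear.

```bash
python3 -c "
from bench import *
print(hand_in())"
```

```text
the job is handed in; nothing more can be done
None
```

I handed the job in at about 26 s: the right-bay canister weighed about 3.5 N (heavy) and stands in the blue tray, and the middle and left ones weighed about 1.5 N (light) and stand in the orange tray, all upright, released and with the bystanders unmoved in the final picture.

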